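Jack up under a held compressor carriage and release it

ROBOT

A 7-joint arm with a two-finger parallel gripper is mounted at the origin on the work surface. World frame = base frame: x ahead of the robot, y to its left, z up, the work surface at z = 0. Lengths are in m, angles in rad, forces in N, time in s.
With the tool pointing down it reaches from about 0.425 to 0.875 m from the base axis. Payload 8.4 kg.
Tool frame: the origin (TCP) lies at the centre of the arm's flange, where the gripper is bolted on; the fingertips stand 173 mm ahead of it and the grasp point (between the pads) lies 155 mm ahead of it (ctrl.nose_length is the distance from the TCP to the fingertips, in m); z points along the fingers, y is the line along which they close (so a half turn about z gives the same grasp; the last joint's range is limited). The gripper opens to 85 mm and grips with 20 to 120 N. Pads are 22 mm wide; open, the fingers measure 114 mm over their backs; the gripper's body (76 mm by 85 mm) begins 54 mm behind the grasp point. The pads swing forward as they close: fully open they stand 13 mm farther back than shut.
Start: joints at [1.081, 0.333, 0.04, 1.465, -0.013, 1.343, -0.059], TCP at [0.248, -0.601, 0.405] pointing down, gripper open.
Joint ranges: [-2.58, 2.58], [-0.38, 2.09], [-1.3, 1.39], [0.25, 2.4], [-1.5, 4.64], [0.08, 2.09], [-2.65, 2.65]. Speed limits (rad/s): [2.22, 2.22, 2.79, 2.79, 3.14, 3.14, 3.14].

INTERFACE

Orientations are given as a rotation vector (axis times angle).
In Python, from cell import ctrl, vision gives the robot as it stands. Calls block until the motion is done:
- ctrl.move_pose(position, orientation): joint-space move of the TCP to a pose.
- ctrl.move_straight(position, rotation=None, speed=0.15, until_force=None): straight line of the TCP; rotation=None keeps the orientation; speed is the mean speed in m/s. With until_force (N) it stops when the force on the tool has changed by that much, and returns True; else False.
- ctrl.set_joints(angles): joint-space move.
- ctrl.move_gripper(opening, f_grip=None): finger opening in m; f_grip is the grip in N (None keeps the last); returns when the fingers have stopped.
- ctrl.hold(seconds).
- ctrl.solve_ik(position, orientation): joint angles nearest the present ones, or None.
- ctrl.state(): the state.
- vision.camera(name): name is "scene" or "top"; returns the picture (400x640x3 uint8, red, green, blue); there is no depth.
- vision.calibration(name): a dict with "camera_matrix" (3x3 intrinsics, pixels), "extrinsics" (4x4, takes a point from camera to world coordinates). Camera axes: x right, y up, looking along -z (the intrinsics and any distortion apply to the point x, -y, -z); pixel columns grow to the right and rows downward; lengths in m; the calibration is good to about 2 mm. A picture is of the moment at which its call begins. calibration takes no time and is no camera call.
A pose or a line that the arm cannot do raises ctrl.PlanningError and nothing moves.
- ctrl.hand_in(): hands the job in; it is judged then, once.
Trained networks look in the newest picture that a camera, given by its name, has taken for a name from the list of things; names that differ only in an ending like _2 or _b are one class to them, and where a whole thing is asked for, a point or a joint stands for the part that bears it (a point fixed in the world has none). Each returns a list of dicts, best first, with "score" (0 to 1); they miss things now and then, are a little off and sometimes report something else, mostly with a low value. They report only what shows in the picture. A call takes as long as a camera call.
- vision.spot_in(name, camera): "pixel" ([column, row] in pixels, amid what is visible of it).
- vision.cut_out(name, camera): "region" (400x640 bool, what is visible of it) and "pixel" ([column, row] in pixels, amid what is visible of it).
The state is a dict: "time_s": time; "q": joint angles; "qd": joint speeds; "joint_torque": joint torques, N m; "position": TCP position; "tcp_rot": TCP orientation; "force": force on the tool from outside, world axes, zero at the start; "torque": the same for the moment, N m; "width": finger opening in m; "grasp_force": force on a finger pad.
Only numpy, scipy, OpenCV 4.12 (cv2) and the standard library are available. Lean on these libraries where they do the work, as an engineer would, in place of code of your own. Each camera call takes 0.05 s, during which the arm holds its last target. There are 200 camera calls.

TASK

Wind the red screw jack up with its crank until the top of its steel pad is level with the red pointer, under the carriage that holds the compressor. Then slide the yellow safety catch on the sloping grey box sideways to its far stop, and gently press the red button it uncovered, feeling for it, so that the latch lets go and the carriage settles onto the jack pad. Leave the catch open, let the button come back up, and leave the spray can and the mug alone.

Things in the scene. Friction and masses are not known exactly. Their poses are not given: they have to be found in the camera images.
- stand: bench stand, bolted down: steel base 220 x 500 x 12 mm. Origin: on its underside, 20 mm towards -y from the centre. x points away from the robot, y left, z up at yaw 0. In mm: crank axis (-50,-180), jack axis (30,0), columns (radius 8, top z 192) at (30,+-75), gauge post (92,46) to z 180. Carriage with compressor: x -25..85, y +-90, top z 215 while held
- crank_axis (a point): point on the vertical axis of the crank, at the height of the middle of the crank's knob (156 mm above the table). The steel crank arm is at 117..125 mm height, over a red gear box 74 mm square and 97 mm high
- knob_mid (a point): middle of the crank's knob: upright black cylinder 26 mm in diameter, 126 to 181 mm above the table (this point 156 mm), 45 mm from the crank axis. It spins freely on its pin, so a grip may keep its direction while it is led round in a circle. A gripper body kept above 215 mm height clears the stand at every crank angle
- crank (a joint): crank angle in rad, 0 to 21, growing clockwise as seen from above; starts anywhere from 0 to 2. Clockwise raises the jack pad, 16 mm per turn; about 2 to 3 N at the knob turn it; the screw holds by itself
- pad_top (a point): centre of the top face of the jack pad, a steel disc 60 mm in diameter and 10 mm thick on the jack's screw; 86 mm above the table at crank angle 0
- pointer_tip (a point): tip of the red pointer clamped on the gauge post beside the pad; the flat top face of the pointer (at this point's height) is the set height for the top of the pad, 118 to 128 mm above the table
- carriage (a joint): how far the carriage has come down, m: 0 while the latch holds it, grows downward (to 0.050)
- carriage_under (a point): centre of the carriage's underside, straight above the pad; 142 mm above the table while held by the brass latch pawl. Carriage and compressor weigh about 0.8 kg
- release_box: grey release box on the stand, face sloping towards the robot. Origin: centre of its pocket's mouth, in the face. z: squarely out of the face, 34 degrees from vertical, leaning to the robot; x up the slope; y sideways, the way the catch opens. Pocket 46 mm (x) by 56 mm (y), 32 mm deep. Face spans x +-37, y -40..110 mm; slide rails at x +-34.5 stand 8 mm proud. More than 30 N damages it
- catch (a joint): safety catch slide, m: near 0 (0 to 0.006 at the start) it covers the pocket, 0.066 is the far stop, pocket clear. It slides along +y of the release box against about 3 N of friction and stays where it is left
- catch_fin (a point): middle of the black fin on the yellow catch: fin 10 mm thick (along the slide), 34 mm long (up the slope), 22 mm high, on a plate 62 x 64 x 4 mm whose top is 5 mm above the box face; this point is 16 mm above the face, the fin's top 27 mm
- button (a joint): round red button in the middle of the pocket, 30 mm across, its top 3 to 15 mm below the mouth, different each time and not reported: feel for it. Value: travel in m, 0 at rest, 0.010 fully in; 3 N to start, rising evenly to about 13 N fully in; springs back. The latch lets go at about 0.006 (9 N): keep it there for half a second
- spray_can: black spray can with an orange cap, 52 mm in diameter, 170 mm tall, standing; origin: centre of its underside. Leave alone
- mug: blue mug, 80 mm in diameter, 90 mm tall, standing; origin: centre of its underside. Leave alone

How it is judged:
By the outcome, as a careful person would: the job done as asked, in the order asked, and still so for the second after the job is handed in, with the robot touching nothing.
It also fails if it takes over 69 s, if anything falls off the work surface, if the arm or the gripper's body presses on something with over 40 N, if the wrist force passes 120 N, or if a joint passes its speed limit or range.

## Working session

There is one attempt and no reset: what is moved stays moved. The work goes in short steps, each a Python script; the robot and the scene stay as the last script left them, time stands still between calls to the robot, and variables do not carry over. Pictures are saved under pics/ and viewed, at most 10 in all, crops included, and the job is handed in when it is done.

```bash
ls; mkdir -p pics; python3 - <<'E'
from cell import ctrl, vision
import cv2,numpy as np
for c in("scene","top"):
    im=vision.camera(c); cv2.imwrite(f"pics/{c}0.png",im[:,:,::-1])
    k=vision.calibration(c); print(c,{a:np.round(b,4).tolist() for a,b in k.items()})
    for n in("stand","crank_axis","knob_mid","pad_top","pointer_tip","carriage_under","release_box","catch_fin","spray_can","mug","button"):
        try: print(n,[(np.round(d["pixel"],1).tolist(),round(d["score"],2)) for d in vision.spot_in(n,c)[:2]])
        except Exception as e: print(n,e)
s=ctrl.state();print(s["time_s"],s["tcp_rot"],s["force"],s["width"])
E
```

```text
pics
scene {'camera_matrix': [[451.581, 0.0, 316.7736], [0.0, 451.581, 196.8915], [0.0, 0.0, 1.0]], 'extrinsics': [[-0.7754, -0.5462, 0.3168, 1.1275], [0.6314, -0.6675, 0.3947, 0.6387], [-0.0041, 0.5061, 0.8625, 1.5432], [0.0, 0.0, 0.0, 1.0]]}
stand [([321.4, 226.7], 0.88)]
crank_axis [([320.5, 227.2], 0.75)]
knob_mid [([352.7, 245.4], 0.65)]
pad_top []
pointer_tip []
carriage_under [([310.0, 201.9], 0.93)]
release_box [([351.7, 244.8], 0.72), ([350.3, 230.6], 0.58)]
catch_fin [([351.0, 230.1], 0.6)]
spray_can [([264.9, 118.7], 0.77)]
mug [([430.4, 275.7], 0.7)]
button [([351.6, 245.4], 0.27)]
top {'camera_matrix': [[439.3619, 0.0, 324.5255], [0.0, 439.3619, 198.7482], [0.0, 0.0, 1.0]], 'extrinsics': [[0.0274, 0.9961, -0.084, 0.4477], [-0.9995, 0.0287, 0.0153, 0.0209], [0.0177, 0.0835, 0.9963, 1.6188], [0.0, 0.0, 0.0, 1.0]]}
stand [([314.3, 187.6], 0.94)]
crank_axis [([318.1, 186.6], 0.97)]
knob_mid [([377.4, 201.5], 0.52), ([314.8, 184.2], 0.46)]
pad_top [([316.9, 186.1], 0.29)]
pointer_tip []
carriage_under [([323.2, 174.8], 0.63)]
release_box [([260.9, 182.9], 0.97)]
catch_fin [([273.6, 185.4], 0.51), ([323.4, 174.3], 0.45)]
spray_can [([451.6, 219.1], 0.89), ([273.3, 188.7], 0.64)]
mug [([192.9, 224.3], 0.83)]
button []
1.2 [-3.08179847e+00 -6.09880701e-01  2.14745019e-05] [0.26713857 0.28399386 0.13318911] 0.08547621389365186
```

```bash
python3 - <<'E'
import cv2
a=cv2.imread("pics/scene0.png")[110:310,220:460]; b=cv2.imread("pics/top0.png")[110:260,180:480]
cv2.imwrite("pics/s1.png",cv2.resize(a,None,fx=3,fy=3,interpolation=2)); cv2.imwrite("pics/t1.png",cv2.resize(b,None,fx=2.66,fy=2.66,interpolation=2))
E
```

```text
(no output)
```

View pics/s1.png

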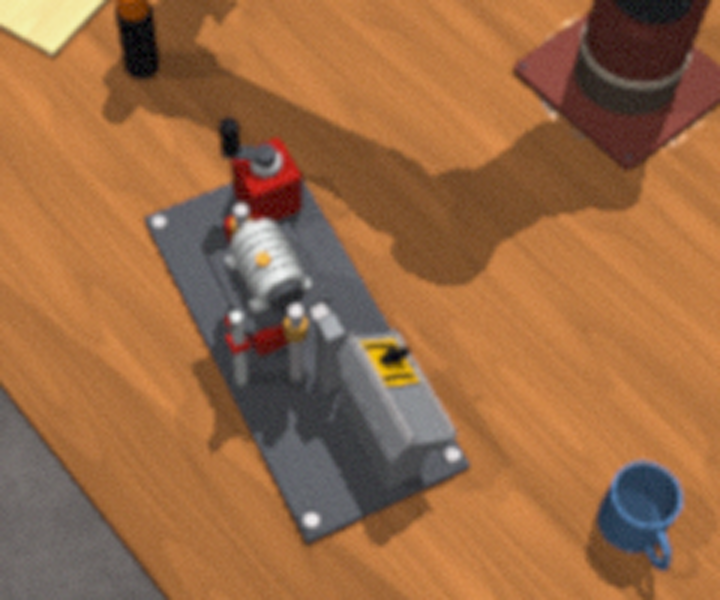

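View pics/t1.png

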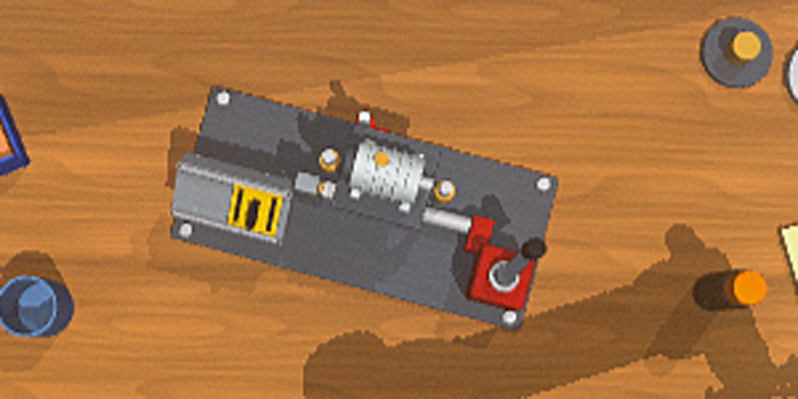

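The pictures show the stand lying at about 15° of yaw, its bolts at top-crop (223,98), (544,184), (510,317) and (186,230). The crank knob is at (535,248), the yellow catch at (255,210) and the mug at the lower left. In the scene crop, the red pointer is near (235,345). Next I fit the stand pose.

```bash
cat > h.py <<'E'
import numpy as np, cv2
from cell import ctrl, vision
from scipy.optimize import least_squares
from scipy.spatial.transform import Rotation as R
C={c:vision.calibration(c) for c in("scene","top")}
def proj(p,c):
    T=np.linalg.inv(C[c]["extrinsics"]); p=np.atleast_2d(p)@T[:3,:3].T+T[:3,3]
    p=p*[1,-1,-1]; q=p@np.array(C[c]["camera_matrix"]).T; return q[:,:2]/q[:,2:]
def ray(px,c):
    d=np.linalg.solve(C[c]["camera_matrix"],[px[0],px[1],1])*[1,-1,-1]; E=np.array(C[c]["extrinsics"]); return E[:3,3],E[:3,:3]@d
def at_z(px,c,z):
    o,d=ray(px,c); return o+d*(z-o[2])/d[2]
def W(P,s):
    P=np.atleast_2d(P); c,n=np.cos(s[2]),np.sin(s[2]); return np.c_[s[0]+c*P[:,0]-n*P[:,1], s[1]+n*P[:,0]+c*P[:,1], P[:,2]]
E
python3 - <<'E'
from h import *
tp=lambda a:np.array(a)/2.66+[180,110]; sp=lambda a:np.array(a)/3+[220,110]
T=tp([[223,98],[544,184],[510,317],[186,230]])-.3; S=sp([[159,221],[312,520],[453,454]])-.3
# bolts: far(+x) left(+y), far right, near right, near left
sx=[[1,1],[1,-1],[-1,-1],[-1,1]]
def P(b): return np.array([[i*b[0],.02+j*b[1],.016] for i,j in sx])
def f(v):
    w=W(P(v[3:5]),v); return np.r_[(proj(w,"top")-T).ravel(),(proj(w[[1,0,3]],"scene")-S).ravel()]
r=least_squares(f,[.5,0,0,.092,.23]); print(r.x, np.round(r.fun,1)); s=r.x[:3]; np.save("s.npy",s)
for n,p in dict(crank=(-.05,-.18,.125),colL=(.03,.075,.192),colR=(.03,-.075,.192),post=(.092,.046,.18),ptr=(.092,.046,.123),pad=(.03,0,.09)).items():
    print(n,W(p,s)[0].round(4),((proj(W(p,s),"top")[0]-[180,110])*2.66).round(),((proj(W(p,s),"scene")[0]-[220,110])*3).round())
k=at_z(tp([535,248])-.3,"top",.178); print("knob",k, "in stand",(W([0,0,0],s)-0)[0])
ca=W((-.05,-.18,.156),s)[0]; d=k-ca; print("r",np.hypot(*d[:2]),"bearing in stand",np.degrees(np.arctan2(d[1],d[0])-s[2]))
im=np.mean([vision.camera("scene").astype(float) for _ in range(8)],0)[:,:,::-1]
c=im[175:260,270:350]; cv2.imwrite("pics/z1.png",cv2.resize(c.clip(0,255).astype(np.uint8),None,fx=7,fy=7,interpolation=2))
im=np.mean([vision.camera("top").astype(float) for _ in range(4)],0)[:,:,::-1]
c=im[140:215,235:345]; cv2.imwrite("pics/z2.png",cv2.resize(c.clip(0,255).astype(np.uint8),None,fx=7,fy=7,interpolation=2))
E
```

```text
[ 0.61917403  0.00548341 -0.23384226  0.09503119  0.23057963] [-0.2 -0.1 -0.1 -0.1 -0.1 -0.1 -0.3 -0.1 -0.1 -0.3 -0.1 -0.3  0.  -0.3]
crank [ 0.5288 -0.158   0.125 ] [505. 274.] [265. 150.]
colL [0.6657 0.0715 0.192 ] [328. 155.] [295. 307.]
colR [ 0.631  -0.0744  0.192 ] [445. 187.] [240. 207.]
post [0.7193 0.0289 0.18  ] [364. 115.] [235. 313.]
ptr [0.7193 0.0289 0.123 ] [364. 123.] [237. 336.]
pad [ 0.6484 -0.0015  0.09  ] [385. 182.] [269. 299.]
knob [ 0.56063883 -0.18716857  0.178     ] in stand [0.61917403 0.00548341 0.        ]
r 0.04313956846745721 bearing in stand -29.087714018453646
```

View pics/z1.png

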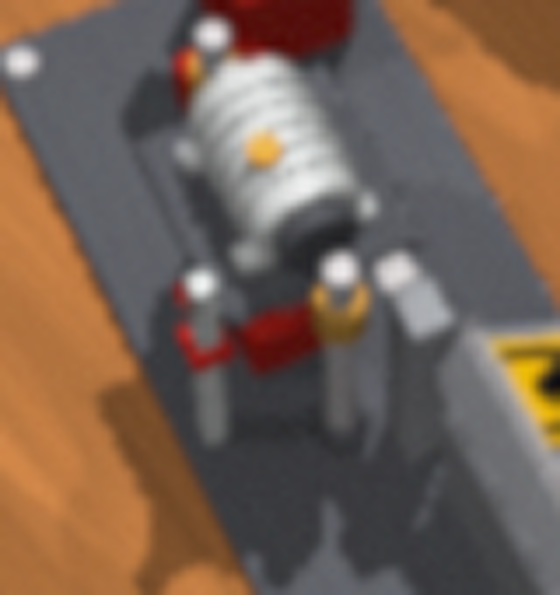

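View pics/z2.png

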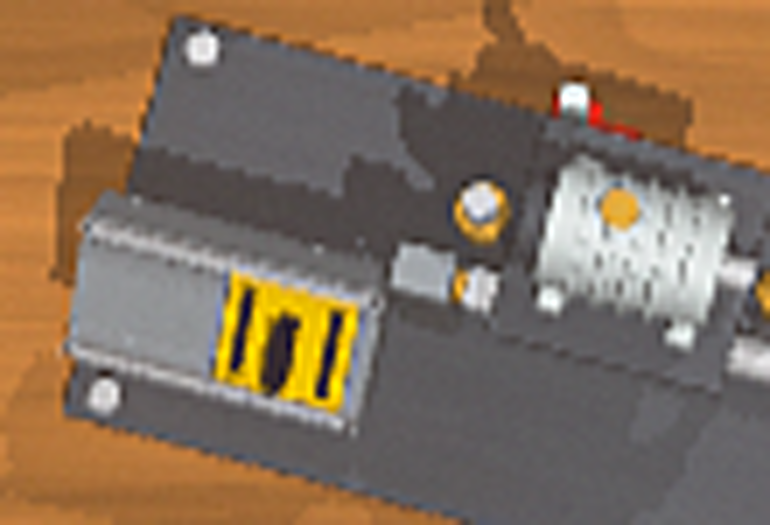

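The bolt fit is good to 0.3 px. z1 shows the gauge post top at (203,285), with red clamp and pointer pieces at (185,290) and (205,345). z2 shows the post at (575,97), with the pointer running to about (640,135). Next I locate the pointer by its red pixels in both views.

```bash
python3 - <<'E'
from h import *
s=np.load("s.npy")
def inst(w): 
    c,n=np.cos(s[2]),np.sin(s[2]); d=w[:2]-s[:2]; return np.array([c*d[0]+n*d[1],-n*d[0]+c*d[1]])*1e3
im={}
for c in("top","scene"):
    im[c]=np.mean([vision.camera(c).astype(float) for _ in range(6)],0); np.save(c+".npy",im[c])
red=lambda a:a[:,:,0]-(a[:,:,1]+a[:,:,2])/2-1.0*np.maximum(a[:,:,1]-a[:,:,2],0)
print("top red rows150-164, cols 312-332"); print(np.c_[np.arange(150,164),red(im["top"])[150:164,312:332].astype(int)])
print("scene rows 208-232, cols 288-322"); print(np.c_[np.arange(208,232),red(im["scene"])[208:232,288:322].astype(int)])
for z in(.118,.123,.128): print(z,inst(at_z([326.5,159.3],"top",z)),inst(at_z([319,155],"top",z)))
for q in [(92,46,180),(92,46,123),(92,20,118),(92,20,128),(80,20,123),(60,10,123),(92,0,123),(85,60,142),(85,-60,142)]:
    p=W(np.array(q)/1e3,s); print(q,"top",proj(p,"top")[0].round(1),"scene",proj(p,"scene")[0].round(1))
print(ctrl.state()["time_s"])
E
```

```text
top red rows150-164, cols 312-332
[[150  24  22  23  26  28  26  27  31  25  25  26  35  36  36  36  35  37
   36  36  38]
 [151  23  23  24  16  22  22  26  24  23  19  22  25  24  28  35  34  34
   33  35  36]
 [152  24  22  24  -1 -10 -12   0  24  21  20  25  22  21  21  25  23  26
   34  34  33]
 [153  23  22  52 -15  -9 -10 -12  13  17  21  22  24  25  22  24  22  22
   26  24  22]
 [154  21  20 121  -1  -8  -6  -6  87  66  16  22  23  23  21  21  23  21
   23  24  22]
 [155  27  18 123 -12  -6  -7 -25 149 204  12  19  23  24  24  22  24  24
   25  24  23]
 [156  10  18  78  -5  -1  -4 -21 168 177   5  14  16  21  23  24  23  23
   21  23  25]
 [157   3  -1   8  -2   3   2 -15 150 143  82  36  56  12  14  18  22  21
   23  24  23]
 [158   7   0  -2  -1   1   0 -10  23  55  77  89 123 109  90  47  20  22
   25  24  24]
 [159   5   0   1   1   1   0  -3  -6  -2   4   8  12  58 112  54  21  29
   26  26  23]
 [160   9   4   6   1   2   3   3  -1  -2  -4  -3 -10   0  16   2   2  11
   17  21  25]
 [161   7   5   7   5   8   7   6   5   5   4   0  -1  -2  -5  -4  -3   0
    0   3   8
[... 3640 characters left out ...]
  -3  -2  -2  -3  -2  -3  -2   0   1   1   2   0  -3]]
0.118 [91.89668441 10.85540003] [99.64262454 39.76087198]
0.123 [91.02284648 10.73690059] [98.74298119 39.54607463]
0.128 [90.14900855 10.61840115] [97.84333784 39.33127728]
(92, 46, 180) top [316.7 153.3] scene [298.4 214.4]
(92, 46, 123) top [316.7 156.4] scene [299.1 222. ]
(92, 20, 118) top [324.  158.6] scene [296.1 216.8]
(92, 20, 128) top [324.  158.1] scene [295.9 215.5]
(80, 20, 123) top [323.1 161.7] scene [299.1 214.8]
(60, 10, 123) top [324.4 168. ] scene [303.  210.5]
(92, 0, 123) top [329.6 159.8] scene [293.7 211.7]
(85, 60, 142) top [312.2 156.3] scene [302.3 221.9]
(85, -60, 142) top [346.3 165.4] scene [288.4 195.3]
2.4
```

```bash
python3 - <<'E'
from h import *
s=np.load("s.npy"); t=np.load("top.npy"); c=np.load("scene.npy")
def yel(a): 
    m=(a[:,:,0]-a[:,:,2]>70)&(a[:,:,1]-a[:,:,2]>45)&(a[:,:,1]>a[:,:,0]*.62)
    return m
a=cv2.resize(t[160:210,240:295].clip(0,255).astype(np.uint8)[:,:,::-1],None,fx=9,fy=9,interpolation=cv2.INTER_CUBIC)
b=cv2.resize(c[210:270,325:380].clip(0,255).astype(np.uint8)[:,:,::-1],None,fx=7,fy=7,interpolation=cv2.INTER_CUBIC)
h=max(a.shape[0],b.shape[0]); o=np.zeros((h,a.shape[1]+b.shape[1]-100,3),np.uint8); 
o=np.zeros((h,a.shape[1]+b.shape[1],3),np.uint8); o[:a.shape[0],:a.shape[1]]=a; o[:b.shape[0],a.shape[1]:]=b
print(o.shape); cv2.imwrite("pics/box.png",o[:, :800] if o.shape[1]>800 else o)
E
```

```text
(450, 880, 3)
```

View pics/box.png

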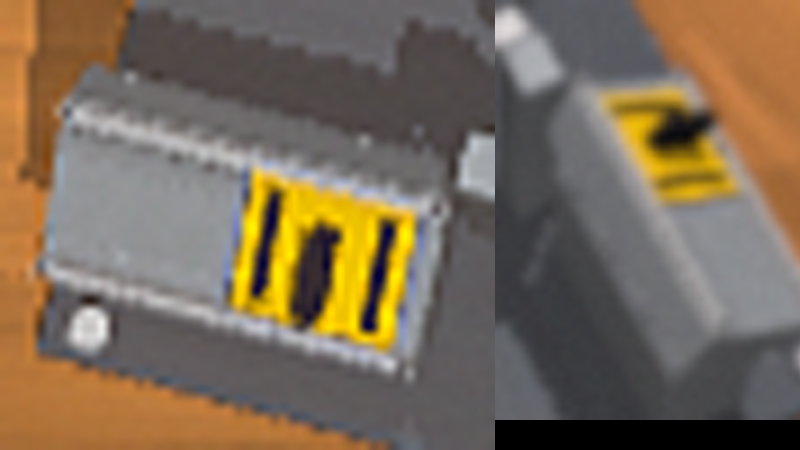

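The picture shows the plate corners in top at crop (250,170), (420,212), (395,350) and (230,302), with the rails running (65,110)–(440,205) and (45,268)–(408,370). In scene the plate corners are at (602,92), (685,85), (738,192) and (660,203). I use these to fit the box pose.

```bash
cat >> h.py <<'E'
def box_R(yaw):
    a=np.radians(34); c,n=np.cos(yaw),np.sin(yaw)
    return np.array([[c,-n,0],[n,c,0],[0,0,1]])@np.c_[[np.cos(a),0,np.sin(a)],[0,1,0],[-np.sin(a),0,np.cos(a)]]
E
python3 - <<'E'
from h import *
s=np.load("s.npy")
tp=lambda a:np.array(a)/9+[240,160]-.45; sp=lambda a:(np.array(a)-[495,0])/7+[325,210]-.43
T=tp([[250,170],[420,212],[395,350],[230,302],[65,110],[440,205],[45,268],[408,370]])
S=sp([[602,92],[685,85],[738,192],[660,203]])
def f(v,fy=True):
    B=box_R(v[4]); o=v[:3]; q=v[3]
    pl=lambda i,j:o+B@[i*.031,q+j*.032,.005]
    ra=lambda i,y:o+B@[i*.0345,y,.008]
    t=np.array([pl(1,1),pl(1,-1),pl(-1,-1),pl(-1,1),ra(1,.11),ra(1,-.04),ra(-1,.11),ra(-1,-.04)])
    w=np.array([pl(1,-1),pl(-1,-1),pl(-1,1),pl(1,1)])
    return np.r_[(proj(t,"top")-T).ravel(),(proj(w,"scene")-S).ravel(),(v[4]-s[2])/.02]
x0=np.r_[W((-.04,.14,.1),s)[0],0,s[2]]
r=least_squares(f,x0,loss="soft_l1"); v=r.x; print(v.round(4)); print(f(v).round(2)); np.save("b.npy",v)
c,n=np.cos(s[2]),np.sin(s[2]); d=v[:2]-s[:2]; print("in stand",c*d[0]+n*d[1],-n*d[0]+c*d[1],v[2], "yaw diff",v[4]-s[2])
# IK feasibility
def down(sg,yaw): 
    y=sg*np.array([np.cos(yaw),np.sin(yaw),0]); z=np.array([0,0,-1.]); return R.from_matrix(np.c_[np.cross(y,z),y,z]).as_rotvec()
for sg in(1,-1):
    o=down(sg,s[2])
    print(sg,[np.round(x,2) if x is not None else None for x in (ctrl.solve_ik(W(p,s)[0],o) for p in((.145,.017,.29),(-.05,-.135,.323),(-.095,-.18,.323),(-.005,-.18,.323)))])
B=box_R(v[4]); 
for nm,M in dict(xa=(1,0),xb=(-1,0),ya=(0,1),yb=(0,-1)).items():
    y=B[:,0]*M[0]+B[:,1]*M[1]; z=-B[:,2]; o=R.from_matrix(np.c_[np.cross(y,z),y,z]).as_rotvec()
    print(nm,[np.round(x,2) if x is not None else None for x in (ctrl.solve_ik(v[:3]+B@p,o) for p in([0,0,.2],[0,-.02,.18],[0,.12,.18],[0,0,.16]))])
E
```

```text
[ 0.6059  0.163   0.1233  0.0028 -0.2351]
[ 0.44 -0.35 -0.14 -0.09 -0.64  0.1  -0.26  0.6  -0.62 -0.01  0.76  1.02
 -1.17 -0.03  0.58 -0.03 -1.    0.46 -0.38  0.29  0.63 -0.32 -0.72 -0.31
 -0.06]
in stand -0.049397458270989715 0.15016953735216518 0.12325271897436765 yaw diff -0.0012171018103556142
1 [array([ 0.3 ,  0.7 , -0.57,  1.24,  0.37,  1.3 , -0.49]), array([ 0.54,  0.23, -0.47,  1.79,  0.11,  1.15, -0.2 ]), array([ 0.61,  0.13, -0.43,  1.89,  0.06,  1.13, -0.08]), array([ 0.57,  0.32, -0.43,  1.68,  0.14,  1.17, -0.13])]
-1 [array([ 0.55,  0.9 , -1.1 ,  1.22,  0.78,  1.45,  2.45]), None, None, array([-0.74,  0.67,  1.37,  1.74, -0.68,  1.31, -2.6 ])]
xa [array([-0.08,  0.1 , -0.54,  2.09,  0.79,  0.7 , -1.39]), array([-0.22,  0.1 , -0.34,  2.12,  0.8 ,  0.64, -1.37]), array([-0.43,  0.29, -0.34,  1.89,  0.86,  0.81, -1.54]), array([ 0.52,  0.39, -1.22,  2.06,  1.18,  0.88, -1.61])]
xb [array([ 0.44,  0.2 , -1.1 ,  2.07,  0.94,  0.79,  1.67]), array([ 0.48,  0.22, -1.1 ,  2.09,  0.99,  0.75,  1.66]), array([ 0.17,  0.5 , -1.09,  1.87,  1.18,  1.06,  1.45]), array([ 0.43,  0.33, -1.09,  2.06,  1.11,  0.81,  1.56])]
ya [array([ 0.28,  0.15, -0.92,  2.07,  0.87,  0.75,  0.14]), array([ 0.15,  0.14, -0.73,  2.1 ,  0.87,  0.68,  0.16]), array([ 0.25,  0.59, -1.23,  1.87,  1.27,  1.14, -0.15]), array([ 0.11,  0.22, -0.72,  2.07,  0.96,  0.7 ,  0.07])]
yb [None, array([-1.74,  0.18,  1.31,  2.18,  0.44,  0.5 , -2.63]), array([-1.58,  0.43,  1.04,  1.95,  0.15,  0.58, -2.58]), array([-1.51,  0.24,  1.06,  2.14,  0.41,  0.47, -2.65])]
```

```bash
cat >> h.py <<'E'
def down(yaw): 
    y=np.array([np.cos(yaw),np.sin(yaw),0]); z=np.array([0,0,-1.]); return R.from_matrix(np.c_[np.cross(y,z),y,z]).as_rotvec()
st=ctrl.state
def say(*a):
    s=st(); print(*a,"t",round(s["time_s"],2),"p",np.round(s["position"],4),"F",np.round(s["force"],1),"w",round(s["width"],4))
E
python3 - <<'E'
from h import *
s=np.load("s.npy"); o=down(s[2])
ctrl.move_pose(W((.19,-.04,.42),s)[0],o); say("over")
ctrl.move_straight(W((.19,-.04,.20),s)[0],speed=.25)
print(ctrl.move_straight(W((.19,-.04,.152),s)[0],speed=.03,until_force=3)); say("table")
h0=st()["position"][2]; np.save("h0.npy",h0)
ctrl.move_straight(W((.19,-.04,h0+.15),s)[0],speed=.25)
ctrl.move_straight(W((.145,.017,h0+.142),s)[0],speed=.2); say("above ptr")
print(ctrl.move_straight(W((.145,.017,h0+.113),s)[0],speed=.025,until_force=2.5)); say("ptr")
print("height",st()["position"][2]-h0)
E
```

```text
over t 5.08 p [ 0.7946 -0.0789  0.4201] F [-0.4  0.2 -0.7] w 0.0854
True
table t 7.3 p [ 0.7947 -0.0774  0.1606] F [-3.2  0.6  5.7] w 0.0854
above ptr t 8.57 p [ 0.7637 -0.0114  0.301 ] F [-0.2 -0.2 -0.2] w 0.0854
True
ptr t 9.58 p [ 0.7641 -0.0116  0.2753] F [-0.1  0.4  4.4] w 0.0854
height 0.11472890883912601
```

```bash
python3 - <<'E'
from h import *
s=np.load("s.npy"); h0=float(np.load("h0.npy")); 
im=vision.camera("scene")[130:290,230:420]; cv2.imwrite("pics/p1.png",cv2.resize(im[:,:,::-1],None,fx=4,fy=3.75,interpolation=2))
z=h0+.134
p=st()["position"].copy(); p[2]=z
ctrl.move_straight(p,speed=.15)
ctrl.move_straight(W((.1395,.017,z),s)[0],speed=.1)
print(ctrl.move_straight(W((.1395,.017,h0+.113),s)[0],speed=.025,until_force=2.5)); say("ptr"); print("height",st()["position"][2]-h0, st()["torque"])
E
```

```text
True
ptr t 10.38 p [ 0.7609 -0.0113  0.2944] F [ 3.6 -1.   1.6] w 0.0856
height 0.1338384796181295 [-0.03632672 -0.45674105 -0.01673846]
```

View pics/p1.png

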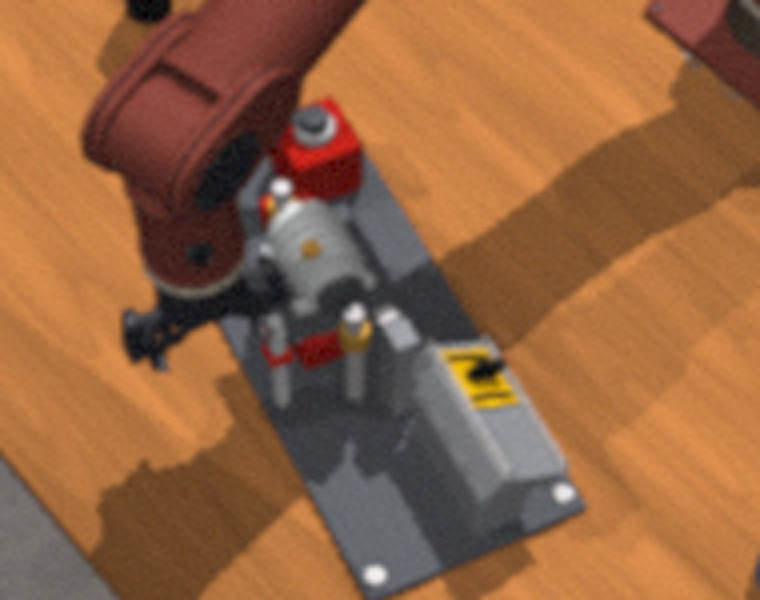

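The view shows the gripper beyond the post with the finger beside the carriage. The finger's outer back is touching the carriage edge, so the 114.7 mm reading came from the chamfered back of the finger. I'll redo it with closed fingers tilted slightly away.

```bash
cat >> h.py <<'E'
def tool(yaw,tilt=0.):   # close axis along stand +y, flange leaning to stand +x by tilt
    c,n=np.cos(yaw),np.sin(yaw); Z=np.array([[c,-n,0],[n,c,0],[0,0,1]])
    z=Z@[-np.sin(tilt),0,-np.cos(tilt)]; y=Z@[0,1,0]; return np.c_[np.cross(y,z),y,z]
E
python3 - <<'E'
from h import *
s=np.load("s.npy"); ph=np.radians(8); M=tool(s[2],ph); o=R.from_matrix(M).as_rotvec()
L=ctrl.nose_length
def T(x,y,z): return W((x,y,z),s)[0]-M[:,2]*L     # TCP so that tip centre is at stand x,y,z
def Rr(x,y,z,ori): print(ctrl.solve_ik(T(x,y,z),ori))
Rr(.098,.013,.12,o); Rr(.16,-.02,0,o)
ctrl.move_straight(W((.16,.017,.30),s)[0],speed=.12)
ctrl.move_pose(T(.165,0,.1),o); ctrl.move_gripper(0.0,20); say("reor")
ctrl.move_straight(T(.165,0,.022),speed=.25)
print(ctrl.move_straight(T(.165,0,-.01),speed=.03,until_force=3)); say("table")
tip=lambda: st()["position"]+M[:,2]*L
z0=tip()[2]; print("tip z",z0, "expected",.011*np.sin(ph))
ctrl.move_straight(T(.165,0,.15),speed=.3)
ctrl.move_straight(T(.099,.013,.142),speed=.2); say("above")
print(ctrl.move_straight(T(.099,.013,.114),speed=.03,until_force=2.5)); say("ptr")
zp=tip()[2]; print("tip z",zp,"raw diff",zp-z0,"corr height",zp-z0+.011*np.sin(ph)-(-.004*np.sin(ph))*-1, tip())
ctrl.move_straight(T(.104,.013,.16),speed=.2); say()
E
```

```text
[ 0.40977503  0.76282388 -0.76893127  1.22116021  0.4407646   1.46908391
  1.02506862]
[ 0.39214031  0.96068399 -0.70721861  1.12007892  0.52616353  1.37717716
  1.08355319]
reor t 12.82 p [ 0.8032 -0.0383  0.2717] F [0.  0.1 0.1] w -0.0001
True
table t 14.0 p [ 0.8031 -0.0384  0.173 ] F [-1.5  0.2  6. ] w -0.0001
tip z 0.0012449683538520717 expected 0.0015309041105607197
above t 15.14 p [ 0.7414 -0.0108  0.3123] F [ 0.  -0.8 -0.6] w -0.0001
True
ptr t 15.58 p [ 0.7423 -0.0104  0.3059] F [ 0.8 -1.   4.8] w 0.0002
tip z 0.13420210512633388 raw diff 0.1329571367724818 corr height 0.13393134847920227 [ 0.71879631 -0.00479674  0.13420211]
t 15.87 p [ 0.7473 -0.0114  0.3326] F [0.1 0.5 0.5] w 0.0001
```

```bash
python3 - <<'E'
from h import *
s=np.load("s.npy"); ph=np.radians(8); M=tool(s[2],ph)
L=ctrl.nose_length
def T(x,y,z): return W((x,y,z),s)[0]-M[:,2]*L
tip=lambda: st()["position"]+M[:,2]*L
z0=.00124-.0015; last=.138
for x,y in((.099,.008),(.099,.004)):
    ctrl.move_straight(T(x,y,last+.003),speed=.15)
    b=ctrl.move_straight(T(x,y,.113),speed=.03,until_force=2.5); last=tip()[2]; say(b,y); print("lowest-edge height",last-.0015-z0,"ptr est",last-z0+.0005, st()["torque"].round(2))
    last=.134 if last>.13 else last
ctrl.move_straight(T(.104,.004,last+.005),speed=.1)
E
```

```text
True 0.008 t 16.69 p [ 0.7407 -0.0159  0.299 ] F [-0.8 -1.3  1. ] w 0.0001
lowest-edge height 0.1260232963966771 ptr est 0.1280232963966771 [-0.4  -0.04  0.09]
True 0.004 t 17.31 p [ 0.7398 -0.0199  0.2937] F [-0.7 -2.2  0.4] w -0.0001
lowest-edge height 0.12070262827400034 ptr est 0.12270262827400034 [-0.4  -0.04  0.05]
```

```bash
python3 - <<'E'
from h import *
s=np.load("s.npy"); M=tool(s[2],np.radians(8))
xa=np.array([np.cos(s[2]),np.sin(s[2]),0]); M=R.from_rotvec(xa*np.radians(20)).as_matrix()@M; o=R.from_matrix(M).as_rotvec()
L=ctrl.nose_length
def T(x,y,z): return W((x,y,z),s)[0]-M[:,2]*L
tip=lambda: st()["position"]+M[:,2]*L
ctrl.move_straight(T(.103,.012,.142),rotation=o,speed=.12); say("tilted")
ctrl.move_straight(T(.099,.012,.130),speed=.1)
b=ctrl.move_straight(T(.099,.012,.112),speed=.025,until_force=2.5); say(b); print(tip(), W((.099,.012,.12),s),"ptr",tip()[2]+.0003+.0002, st()["torque"].round(2))
ctrl.move_straight(T(.104,.012,.16),speed=.2); say()
E
```

```text
tilted t 18.13 p [ 0.7318 -0.0691  0.3031] F [0.3 1.1 0.5] w 0.0001
True t 18.92 p [ 0.7284 -0.0684  0.2803] F [-1.7 -1.5  7.3] w 0.0001
[ 0.71848365 -0.00563777  0.11893519] [[ 0.71826018 -0.00578317  0.12      ]] ptr 0.1194351921845962 [-0.01  0.37  0.05]
t 19.27 p [ 0.7333 -0.0697  0.3222] F [ 0.4  0.4 -0.8] w -0.0001
```

```bash
cat >> h.py <<'E'
s_=np.load("s.npy"); oc=R.from_matrix(tool(s_[2])).as_rotvec()
def K(b,z=.323,r=.045): return W((-.05+r*np.cos(b),-.18+r*np.sin(b),z),s_)[0]   # b: bearing in stand frame
def bearing():
    d=st()["position"]-W((-.05,-.18,0),s_)[0]; return np.arctan2(d[1],d[0])-s_[2], np.hypot(d[0],d[1])
def tang(b):  # tangential (clockwise positive) force on tool
    t=np.array([np.sin(b+s_[2]),-np.cos(b+s_[2])]); return st()["force"][:2]@t
E
python3 - <<'E'
from h import *
b=np.radians(-29)
print([ctrl.solve_ik(K(x),oc) is not None for x in np.radians([0,90,180,270])])
p=st()["position"].copy(); p[2]=.42; ctrl.move_straight(p,speed=.4)
ctrl.move_pose(K(b,.40),oc); ctrl.move_gripper(.06); say("above")
ctrl.move_straight(K(b),speed=.2,until_force=8); ctrl.move_gripper(0,30); say("grip")
print("bearing",bearing())
hist=[]
for k in range(1,16):
    bb=b+np.radians(9)*k
    hit=ctrl.move_straight(K(bb),speed=.08,until_force=9)
    a,r=bearing(); hist.append((round(np.degrees(a),1),round(r*1e3,1),round(tang(a),1)))
    if hit or tang(a)>8: break
print(hist); say("stop")
E
```

```text
[True, True, True, True]
above t 21.23 p [ 0.5621 -0.1883  0.4   ] F [ 0.4 -0.3 -0.1] w 0.0599
grip t 22.16 p [ 0.5626 -0.1881  0.3245] F [-0.9  0.9  6.4] w 0.025
bearing (np.float64(-0.4937446010403025), np.float64(0.04522481304931907))
[(np.float64(-19.1), np.float64(45.6), np.float64(-1.8)), (np.float64(-10.4), np.float64(45.9), np.float64(-1.6)), (np.float64(-1.7), np.float64(46.2), np.float64(-0.8)), (np.float64(4.5), np.float64(46.3), np.float64(5.8)), (np.float64(7.0), np.float64(45.9), np.float64(21.8))]
stop t 23.41 p [ 0.5744 -0.1632  0.3248] F [  5.7 -22.6   5.7] w 0.0251
```

```bash
python3 - <<'E'
from h import *
end=1.5-753.9; seq=np.append(np.arange(-10,end+8,-20.),end)
tot=0; prev=bearing()[0]; mx=0
for d in seq:
    b=np.radians(d); ctrl.move_straight(K(b),speed=.13)
    a,r=bearing(); da=(a-prev+np.pi)%(2*np.pi)-np.pi; tot+=da; prev=a
    mx=max(mx,abs(tang(a)))
    if tang(a)<-15: print("stuck",d); break
a,r=bearing(); print(np.degrees([a,tot]),r,"max tang",mx,tang(a)); say("wound")
im=vision.camera("top")[110:260,180:480]; cv2.imwrite("pics/w.png",cv2.resize(im[:,:,::-1],None,fx=2.66,fy=2.66,interpolation=2))
E
```

```text
[ -33.05148938 -760.0241074 ] 0.04514313414339801 max tang 3.046288903136451 0.9457154030360418
wound t 33.6 p [ 0.5599 -0.1908  0.3244] F [-3.   1.8 13.5] w 0.0253
```

```bash
cat >> h.py <<'E'
v_=np.load("b.npy"); B_=box_R(v_[4]); Mb=np.c_[np.cross(B_[:,1],-B_[:,2]),B_[:,1],-B_[:,2]]; ob=R.from_matrix(Mb).as_rotvec()
def Tb(x,y,z): return v_[:3]+B_@[x,y,z+ctrl.nose_length]   # closed-finger tip at box x,y,z
def inb(): return B_.T@(st()["position"]-v_[:3])-[0,0,ctrl.nose_length]
def Fb(): return B_.T@st()["force"]
E
python3 - <<'E'
from h import *
ctrl.move_gripper(.06); p=st()["position"].copy(); p[2]=.41
ctrl.move_straight(p,speed=.35); ctrl.move_gripper(0,30); say("off")
ctrl.move_pose(Tb(0,-.032,.14),ob); say("hover")
ctrl.move_straight(Tb(0,-.032,.05),speed=.25)
print(ctrl.move_straight(Tb(0,-.032,.013),speed=.12,until_force=5), inb(),Fb())
hit=ctrl.move_straight(Tb(0,.054,.013),speed=.07,until_force=11); print(hit,inb(),Fb().round(1)); say("pushed")
E
```

```text
off t 35.08 p [ 0.56   -0.1904  0.4099] F [0.1 0.4 0. ] w -0.0
hover t 36.38 p [0.4288 0.1718 0.3834] F [-0.5 -0.4  0.8] w 0.0003
False [ 5.54583624e-05 -3.14911512e-02  1.37535630e-02] [-0.17492087  0.08964162 -0.89676679]
True [9.19614622e-05 5.09538060e-02 1.24877932e-02] [ 0.9 -1.6 -0.1]
pushed t 38.75 p [0.5168 0.2368 0.2774] F [ 0.5 -1.7  0.4] w -0.0002
```

```bash
python3 - <<'E'
from h import *
ctrl.move_straight(Tb(0,.04,.02),speed=.2); ctrl.move_straight(Tb(0,0,.09),speed=.3); say()
a=vision.camera("scene")[160:290,260:420]; b=vision.camera("top")[130:230,230:350]
a=cv2.resize(a[:,:,::-1],(400,325),interpolation=2); b=cv2.resize(b[:,:,::-1],(390,325),interpolation=2)
cv2.imwrite("pics/c.png",np.hstack([a,b]))
E
```

```text
t 39.67 p [0.4629 0.1972 0.3417] F [ 0.4 -0.3 -0.1] w -0.0001
```

View pics/c.png

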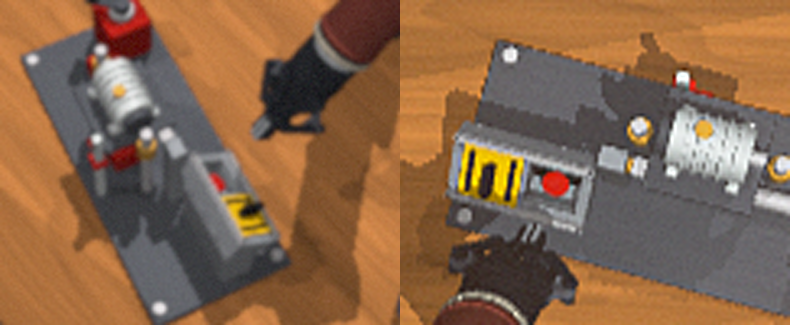

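The catch is at the far end and the red button shows at crop (555,184), i.e. top pixel (277.7,186.6). I check the alignment against that, then feel for the button.

```bash
python3 - <<'E'
from h import *
t=np.mean([vision.camera("top").astype(float) for _ in range(2)],0)
r=(t[:,:,0]-np.maximum(t[:,:,1],t[:,:,2])>90); r[:175]=0;r[200:]=0;r[:,:266]=0;r[:,292:]=0
ys,xs=np.nonzero(r); px=np.array([xs.mean(),ys.mean()]); pr=proj(v_[:3]+B_@[0,0,-.009],"top")[0]
o_,d=ray(px,"top"); O=B_.T@(o_-v_[:3]); D=B_.T@d; hit=O+D*(-.009-O[2])/D[2]; print(px,pr,len(xs),"button in box",hit)
x,y=(np.clip(hit[:2]*.7,-.005,.005) if len(xs)>20 else (0,0))
print("use",x,y)
ctrl.move_straight(Tb(x,y,.008),speed=.25)
f0=Fb()[2]
b=ctrl.move_straight(Tb(x,y,-.02),speed=.02,until_force=2.5); z=inb()[2]; print(b,"contact",inb().round(4),Fb().round(1),"f0",f0)
assert b and z<-.001
for k in range(25):
    z-=.0007; ctrl.move_straight(Tb(x,y,z),speed=.02); f=Fb()[2]-f0
    print(round(inb()[2]*1e3,1),round(f,1),end="; ")
    if f>10.3: break
ctrl.hold(.7); say("held"); print(Fb().round(1))
im=vision.camera("scene")[160:290,260:420]
ctrl.move_straight(Tb(x,y,.02),speed=.15); ctrl.move_straight(Tb(x,y,.12),speed=.3); say("up")
a=vision.camera("scene")[160:290,260:420]; b=vision.camera("top")[130:230,230:350]
a=cv2.resize(a[:,:,::-1],(400,325),interpolation=2); b=cv2.resize(b[:,:,::-1],(390,325),interpolation=2)
cv2.imwrite("pics/d.png",np.hstack([a,b]))
E
```

```text
[277.42857143 186.04081633] [277.0799558  186.80516059] 49 button in box [ 0.00325774 -0.00065745 -0.009     ]
use 0.0022804199819624446 -0.00046021524883451125
True contact [ 0.0022 -0.0005 -0.012 ] [ 1.6 -0.4  3.5] f0 0.9237988872697922
-12.7 3.2; -13.4 4.2; -14.1 4.7; -14.7 5.0; -15.4 5.6; -16.1 6.4; -16.7 7.6; -17.4 8.6; -18.1 8.3; -18.7 9.6; -19.4 10.3; -20.1 10.4; held t 45.12 p [0.5243 0.1822 0.2517] F [-6.7 -1.9  9.7] w 0.0001
[ 0.4 -3.4 11.4]
up t 46.28 p [0.4484 0.1995 0.3671] F [-0.3  0.5  0.4] w -0.0003
```

View pics/d.png

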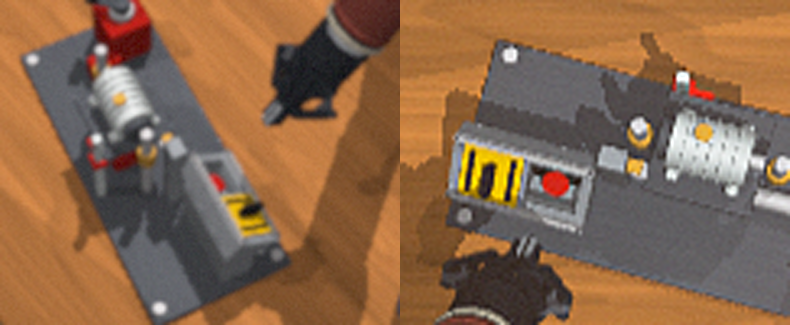

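The picture shows the carriage lowered onto the pad (cap moved from (118,91) to (120,100)). The brass pawl has let go, the catch is open, the button is back up and the gripper is clear.

```bash
python3 -c "
from cell import ctrl
print(ctrl.hand_in())"
```

```text
the job is handed in; nothing more can be done
None
```

The job is done and handed in at about 46 s: I wound the jack to about 119.5 mm to match the pointer as felt by touch (pad height taken from the crank count, since the carriage hides the pad), opened the catch to its far stop, pressed the button and let it come back up, and the carriage came down; while feeling for the pointer a finger lightly touched the carriage edge and, it seems, the gauge post (a few newtons).

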